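Find the socket that fits the bench-pin clamp nut

ROBOT

A 6-joint arm with a two-finger parallel gripper is mounted at the origin on the work surface. World frame = base frame: x ahead of the robot, y to its left, z up, the work surface at z = 0. Lengths are in m, angles in rad, forces in N, time in s.
With the tool pointing down it reaches from about 0.325 to 0.925 m from the base axis. Payload 3.1 kg.
Tool frame: the origin (TCP) lies at the very end of the fingers, on their centre line; the grasp point (between the pads) lies 19 mm behind it; z points along the fingers, y is the line along which they close (so a half turn about z gives the same grasp; the last joint's range is limited). The gripper opens to 85 mm and grips with 20 to 120 N. Pads are 22 mm wide; open, the fingers measure 114 mm over their backs; the gripper's body (76 mm by 85 mm) begins 54 mm behind the grasp point. The pads swing forward as they close: fully open they stand 13 mm farther back than shut.
Start: joints at [1.193, 0.217, 1.613, -0, 1.311, -0.112], TCP at [0.164, 0.603, 0.198] pointing down, gripper open.
Joint ranges: [-2.75, 2.75], [-0.78, 2.1], [0.31, 2.55], [-1.13, 4.27], [0.13, 2.63], [-2.58, 2.58]. Speed limits (rad/s): [2.79, 2.79, 3.14, 3.14, 3.14, 3.14].

INTERFACE

Orientations are given as a rotation vector (axis times angle).
In Python, from bench import bot, vision, order gives the robot as it stands. The module is installed in compiled form; this text tells all that it offers.
- The arm moves only by the tool jog_arm, never from a script. Its argument "deltas" is a list that holds one entry, the list of rows, each a list of 7 numbers: the shift along the tool's x, y, z in cm, then the turn, a rotation vector about the tool's x, y, z in rad, then the opening in per cent of the stroke, from 0 (shut) to 100 (fully open). A call has 1 to 5 rows; each row shifts and turns the commanded pose from where the row before left it, along the tool's axes as they then stand; what a row does not reach is not made up. A row lasts 1/12 s, in which the tool goes at most 41.7 mm and 7.16 degrees, less where a joint would pass 70% of its speed; a pose out of reach is approached as far as the arm can. A call with a gripper value outside its range is refused whole. The fingers move at their own pace and stop on an object; "squeeze" is the grip in N (left out, the last holds). Time passes only in rows, so rows that do not move let the fingers close. It gives the time, the measured TCP pose, the force, the opening and the grip force at its end, in the units of the state.
- bot.sense(): the state, without advancing time (a new reading comes with each control period).
- vision.grab_frame(name): name is "scene" or "top"; returns a dict with "color" (480x640x3 uint8, red, green, blue), "fx", "fy", "cx", "cy" (pixels), "extrinsics" (4x4, takes a point from camera to world coordinates). Camera axes: x right, y up, looking along -z (the intrinsics and any distortion apply to the point x, -y, -z); pixel columns grow to the right and rows downward; lengths in m; the calibration is good to about 2 mm. A picture is of the moment at which its call begins. There is no depth.
- order.close_job(): hands the job in; it is judged then, once.
The state is a dict: "t": time; "joint_pos": joint angles; "joint_vel": joint speeds; "joint_efforts": joint torques, N m; "tool_pos": TCP position; "orientation": TCP orientation; "wrist_force": force on the tool from outside, world axes, zero at the start; "moment": the same for the moment, N m; "grip_width": opening from 0.0 (shut) to 1.0 (fully open); "finger_force": force on a finger pad.
Only numpy, scipy, OpenCV 4.12 (cv2) and the standard library are available. Lean on these libraries where they do the work, as an engineer would, in place of code of your own. Each camera call takes 0.05 s, during which the arm holds its last target. There are 200 camera calls.

TASK

Lift the lid of the socket case open until it rests back on its stop and stays there, then try the three look-alike sockets on the hex nut that has the red washer until you find the one that fits over it. Stand each socket that does not fit upright in the case or on the bench again, without disturbing the other things around. Finish with the right socket pushed fully down over that nut, the gripper still holding it.

Things in the scene. Friction and masses are not known exactly. Their poses are not given: they have to be found in the camera images.
- case_lid (a joint): hinge of the lid of the dark wooden socket case: 0 shut, grows as it opens, 1.9 rad on its stop (leaning back past upright). The lid (0.25 kg, no spring, little friction) falls shut below about 1.4 rad and falls back onto the stop and stays there once past about 1.6 rad
- case: socket case, screwed down: open box 130 (x) x 250 (y) x 65 high, walls and floor 5 thick, origin under its centre; its lid, 8 thick, covers it and is hinged along its +x rim
- case_lid_hinge (a point): middle of the lid's hinge line, which runs along the case's y axis at the top of its +x rim (65 mm to the case's +x side of its origin, 65.5 mm up)
- case_lid_handle (a point): centre of the lid's brass knob: round head 28 in diameter, 16 high, on a thin stem, 35 out from the lid's outer face, 100 from the hinge line, mid-length. Pinched from above with the fingers on its +y and -y sides (across, along the hinge direction) it pivots between the pads, so the tool may stay upright while the lid swings
- socket_a: steel socket, one of three that look alike, letters unrelated to size: hexagonal bar 34 across flats, 52 tall, about 0.2 kg, stands on the case's floor, black drive square up, hex opening (17.6, 21.6 or 25.6) down. Origin: centre of its lower end, z up it; outer and inner flats parallel, two face its +y, -y. On a wrong nut it stops 8 to 14 above the washer; on its own nut it goes down to it
- socket_b: steel socket, one of three that look alike, letters unrelated to size: hexagonal bar 34 across flats, 52 tall, about 0.2 kg, stands on the case's floor, black drive square up, hex opening (17.6, 21.6 or 25.6) down. Origin: centre of its lower end, z up it; outer and inner flats parallel, two face its +y, -y. On a wrong nut it stops 8 to 14 above the washer; on its own nut it goes down to it
- socket_c: steel socket, one of three that look alike, letters unrelated to size: hexagonal bar 34 across flats, 52 tall, about 0.2 kg, stands on the case's floor, black drive square up, hex opening (17.6, 21.6 or 25.6) down. Origin: centre of its lower end, z up it; outer and inner flats parallel, two face its +y, -y. On a wrong nut it stops 8 to 14 above the washer; on its own nut it goes down to it
- nut_a: brass hex nut, fixed on a steel stud of the clamp plate, letters unrelated to size: 16, 20 or 24 across flats, 14 high, its stud standing 20, 12 or 4 above it respectively. Origin: on the plate's top at the stud's axis, z up; two flats face its +y and -y. The washer is 2 thick: the nut's foot is 2, its top 16 above the origin
- nut_b: brass hex nut, fixed on a steel stud of the clamp plate, letters unrelated to size: 16, 20 or 24 across flats, 14 high, its stud standing 20, 12 or 4 above it respectively. Origin: on the plate's top at the stud's axis, z up; two flats face its +y and -y. The washer is 2 thick: the nut's foot is 2, its top 16 above the origin
- nut_c: brass hex nut, fixed on a steel stud of the clamp plate, letters unrelated to size: 16, 20 or 24 across flats, 14 high, its stud standing 20, 12 or 4 above it respectively. Origin: on the plate's top at the stud's axis, z up; two flats face its +y and -y. The washer is 2 thick: the nut's foot is 2, its top 16 above the origin
- washer_red: red washer, fixed, 52 in diameter, 2 thick, under one of the three nuts (same axis): it marks the nut to work on. Origin: centre of its underside. The other two washers are bare steel
- clamp_plate: bench-pin clamp, screwed down: wooden board 120 (x) x 240 (y) x 20 with an aluminium plate 90 x 225 x 8 on it, top 28 above the bench; origin under its centre. Three nuts stand in a row along its y, 70 apart
- brush_pot: bystander, loose: terracotta pot of brushes, 76 wide, 85 high, brushes to about 190; origin under its centre
- cup: bystander, loose: white ceramic cup, 76 wide, 75 high; origin under its centre
- polish_can: bystander, loose: green bottle with a red cap, 54 wide, 150 high; origin under its centre
- bench_block: bystander, loose: dark steel block 40 x 40 x 20; origin under its centre
- wax_stick: bystander, loose: dark green bar 30 x 120 x 28; origin under its centre
- ring_box: bystander, loose: small grey open box 50 x 50 x 45; origin under its centre
- pin_bowl: bystander, loose: blue bowl 70 wide, 30 high; origin under its centre
- marker: bystander, loose: black marker pen 12 x 125 x 12; origin under its centre

How it is judged:
On the way, in this order (a step that is already met when the one before it is completed fails the run):
1. the case's lid rests open on its stop (value of joint case_lid above 1.82 rad), for 0.3 s.
2. a socket has been lifted out of the case (height (world z) of any of socket_a, socket_b, socket_c above 0.075 m), for 0.1 s.
At the end, for the whole second after the job is handed in: Lid over 1.82 rad; the matching socket down on the red washer (within 3 mm in height, 3 mm of the axis, 0.08 rad upright), still, gripped with over 3 N; the other two upright within 0.15 rad, still, lower end below 20 mm (case floor or bench), not touched by the robot (value of joint case_lid above 1.82 rad and ((horizontal distance between socket_a and washer_red below 0.003 m and z of socket_a in the frame of washer_red between -0.001 and 0.005 m and angle between socket_a's own z axis and vertical below 0.08 rad and contact force between the fingers and socket_a above 3 N and linear speed of each of socket_a, socket_b, socket_c below 0.02 m/s and height (world z) of each of socket_b, socket_c below 0.02 m and angle between each of socket_b, socket_c's own z axis and vertical below 0.15 rad and contact force between each of the arm, the fingers and socket_b below 0.1 N and contact force between each of the arm, the fingers and socket_c below 0.1 N) or (horizontal distance between socket_b and washer_red below 0.003 m and z of socket_b in the frame of washer_red between -0.001 and 0.005 m and angle between socket_b's own z axis and vertical below 0.08 rad and contact force between the fingers and socket_b above 3 N and linear speed of each of socket_b, socket_a, socket_c below 0.02 m/s and height (world z) of each of socket_a, socket_c below 0.02 m and angle between each of socket_a, socket_c's own z axis and vertical below 0.15 rad and contact force between each of the arm, the fingers and socket_a below 0.1 N and contact force between each of the arm, the fingers and socket_c below 0.1 N) or (horizontal distance between socket_c and washer_red below 0.003 m and z of socket_c in the frame of washer_red between -0.001 and 0.005 m and angle between socket_c's own z axis and vertical below 0.08 rad and contact force between the fingers and socket_c above 3 N and linear speed of each of socket_c, socket_a, socket_b below 0.02 m/s and height (world z) of each of socket_a, socket_b below 0.02 m and angle between each of socket_a, socket_b's own z axis and vertical below 0.15 rad and contact force between each of the arm, the fingers and socket_a below 0.1 N and contact force between each of the arm, the fingers and socket_b below 0.1 N))); the arm keeps its last pose, push and grip.
It fails at once if a bystander is moved by more than 40 mm (distance of any of brush_pot, cup, polish_can, bench_block, wax_stick, ring_box, pin_bowl, marker from where it was at the start of the episode above 0.04 m).
It also fails if it takes over 72 s, if anything falls off the work surface, if the arm or the gripper's body presses on something with over 40 N, if the wrist force passes 120 N, or if a joint passes its speed limit or range.

## Working session

There is one attempt and no reset: what is moved stays moved. The work goes in short steps, Python scripts to look and compute and a tool call to move; the robot and the scene stay as the last step left them, time stands still between calls to the robot, and variables do not carry over. Pictures are saved under pics/ and viewed, at most 10 in all, crops included, and the job is handed in when it is done.

Besides the shell and the picture viewer there is one more tool, called after "Emit:" by a JSON object that holds its "method" and its "body". jog_arm: Moves the arm, as the interface text tells. Its arguments: {"type":"object","properties":{"deltas":{"type":"array","items":{"type":"array","items":{"type":"array","items":{"type":"number"}}}},"squeeze":{"type":"number"}},"required":["deltas"]}

```bash
mkdir -p pics; cat > h.py <<'E'
import numpy as np, cv2
from bench import bot, vision, order
from scipy.spatial.transform import Rotation as R
def snap(n,f):
    d=vision.grab_frame(n); cv2.imwrite(f,d["color"][:,:,::-1]); np.savez(f[:-4]+".npz",**d); return d
def ray(d,u,v):
    E=np.array(d["extrinsics"]); c=np.array([(u-d["cx"])/d["fx"],-(v-d["cy"])/d["fy"],-1.]); return E[:3,3],E[:3,:3]@c
def onz(d,u,v,z):
    o,r=ray(d,u,v); return o+r*(z-o[2])/r[2]
def proj(d,p):
    E=np.array(d["extrinsics"]); c=E[:3,:3].T@(np.array(p)-E[:3,3]); return d["cx"]+d["fx"]*c[0]/-c[2], d["cy"]-d["fy"]*c[1]/-c[2]
E
python3 - <<'E'
from h import *
for n in("top","scene"):
    d=snap(n,f"pics/{n}0.png"); print(n,[k for k in d],d["fx"],d["cx"],d["cy"],np.round(d["extrinsics"],3).tolist())
s=bot.sense(); print(s)
E
```

```text
top ['color', 'fx', 'fy', 'cx', 'cy', 'extrinsics'] 507.1956888327911 320.03998166950527 233.542915182161 [[0.004, 0.997, -0.072, 0.489], [-1.0, 0.004, 0.011, -0.007], [0.011, 0.072, 0.997, 1.464], [0.0, 0.0, 0.0, 1.0]]
scene ['color', 'fx', 'fy', 'cx', 'cy', 'extrinsics'] 568.0320299417073 313.52635565347305 238.7240108429115 [[0.168, -0.704, 0.69, 1.544], [0.986, 0.111, -0.127, -0.22], [0.013, 0.701, 0.713, 1.082], [0.0, 0.0, 0.0, 1.0]]
{'t': 0.1, 'joint_pos': array([ 1.19281351e+00,  2.17741983e-01,  1.61479672e+00,  3.44458165e-05,
        1.31127305e+00, -1.12208793e-01]), 'joint_vel': array([-1.02197461e-03, -3.93576960e-03, -1.78247207e-03, -1.70188984e-04,
        2.37788416e-04, -8.67740735e-05]), 'joint_efforts': array([-6.23647702e-04, -3.98085451e+01, -3.04964805e+01, -1.75271653e-04,
        4.33931913e-03, -6.56913926e-06]), 'tool_pos': array([0.16383242, 0.60230602, 0.19704763]), 'orientation': array([-0.4161872 , -3.11332547,  0.00336827]), 'wrist_force': array([-0.20609831, -0.4132433 ,  0.01824901]), 'moment': array([-0.00477582,  0.00777353,  0.02585351]), 'finger_force': 0.0, 'grip_width': 1.0004784618914087}
```

View pics/top0.png

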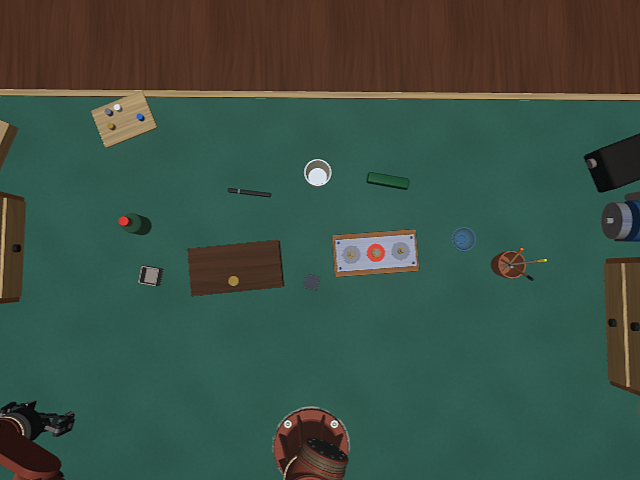

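View pics/scene0.png

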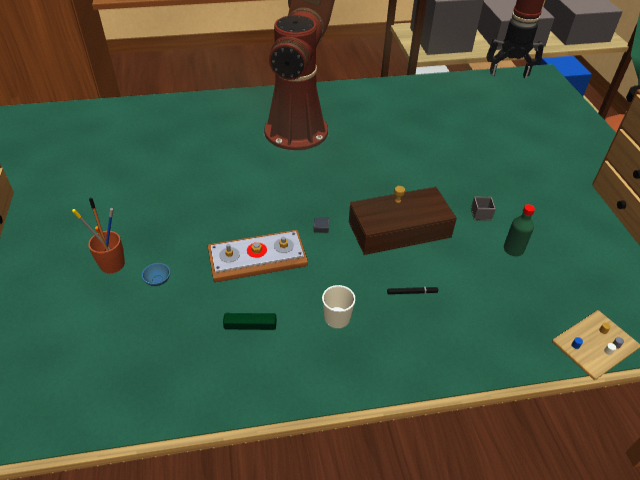

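Top view: the case lid is at about (236,267) px, with its brass knob at (233,281). The clamp plate is at (376,253) with the red washer at its middle. The scene view agrees: cup, wax stick and steel block lie nearby. Next I measure these.

```bash
cat > m.py <<'E'
from h import *
T=np.load("pics/top0.npz"); S=np.load("pics/scene0.npz")
def hsv(d): return cv2.cvtColor(d["color"],cv2.COLOR_RGB2HSV)
def blob(d,mask,box):
    m=np.zeros(mask.shape,np.uint8); x0,y0,x1,y1=box; m[y0:y1,x0:x1]=mask[y0:y1,x0:x1].astype(np.uint8)*255
    c=max(cv2.findContours(m,cv2.RETR_EXTERNAL,cv2.CHAIN_APPROX_NONE)[0],key=cv2.contourArea); return c
def cen(c): M=cv2.moments(c); return M["m10"]/M["m00"],M["m01"]/M["m00"]
h=hsv(T)
notgreen=~((h[...,0]>60)&(h[...,0]<100)&(h[...,1]>60))
def world(c,z): return np.array([onz(T,u,v,z)[:2] for u,v in c[:,0,:]],np.float32)
for n,box,z in(("case",(170,225,300,310),.0735),("plateboard",(320,220,430,290),.02)):
    c=blob(T,notgreen,box); r=cv2.minAreaRect(world(c,z)); print(n,np.round(r[0],4),np.round(r[1],4),r[2])
def tri(p,q):
    o1,r1=ray(T,*p);o2,r2=ray(S,*q); s=np.linalg.lstsq(np.c_[r1,-r2],o2-o1,rcond=None)[0]; return (o1+s[0]*r1+o2+s[1]*r2)/2,np.linalg.norm(o1+s[0]*r1-o2-s[1]*r2)
red=lambda h:((h[...,0]<6)|(h[...,0]>174))&(h[...,1]>170)&(h[...,2]>150)
yel=lambda h:(h[...,0]>14)&(h[...,0]<30)&(h[...,1]>120)&(h[...,2]>110)
hs=hsv(S)
# lid only kept dark for knob
k1=cen(blob(T,yel(h),(200,245,270,295)));k2=cen(blob(S,yel(hs),(380,180,420,208)))
print("knob",k1,k2,tri(k1,k2))
c1=cv2.convexHull(blob(T,red(h),(355,235,395,270)));c2=cv2.convexHull(blob(S,red(hs),(235,230,275,270)))
for d,c,n in((T,c1,'t'),(S,c2,'s')):
    w=np.array([onz(d,u,v,.03)[:2] for u,v in c[:,0,:]],np.float32); e=cv2.fitEllipse(w); print("washer",n,np.round(e[0],4),np.round(e[1],4),cv2.minEnclosingCircle(w))
E
python3 m.py
python3 - <<'E'
import cv2,numpy as np
a=cv2.imread('pics/top0.png'); b=cv2.imread('pics/scene0.png')
cv2.imwrite('pics/z1.png',np.vstack([cv2.resize(a[215:305,170:430],(780,270)),cv2.resize(b[180:280,200:460],(780,300))]))
E
```

```text
case [0.4957 0.2099] [0.13  0.254] 5.975591659545898
plateboard [ 0.5396 -0.1795] [0.1201 0.2416] 4.445675849914551
knob (233.06338028169014, 280.5211267605634) (399.6454545454545, 189.5212121212121) (array([0.46052844, 0.20780886, 0.11064469]), np.float64(0.0012351646603507317))
washer t [ 0.5395 -0.1796] [0.0471 0.0483] ((0.5396522283554077, -0.17925184965133667), 0.02447904273867607)
washer s [ 0.5419 -0.183 ] [0.0492 0.0499] ((0.5422456860542297, -0.18294192850589752), 0.02516762726008892)
```

View pics/z1.png

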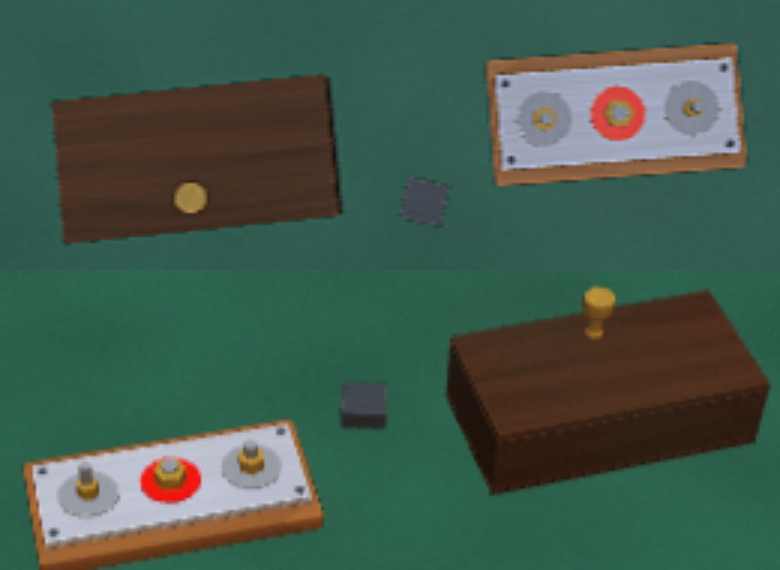

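```bash
cat >> h.py <<'E'
def go(x,y,z,yawdeg):
    "tool-frame delta (cm) to target, tool y axis at yawdeg (of case/plate y relative world y), upright; turn first, then shift"
    s=bot.sense(); r=R.from_rotvec(s["orientation"])
    a=np.radians(yawdeg); Y=np.array([-np.sin(a),np.cos(a),0]);Z=np.array([0,0,-1.]);g=R.from_matrix(np.c_[np.cross(Y,Z),Y,Z])
    d=np.array([x,y,z])-s["tool_pos"]
    print("turn",np.round((r.inv()*g).as_rotvec(),4),"shift after turn cm",np.round(g.inv().apply(d)*100,2),"| shift w/o turn",np.round(r.inv().apply(d)*100,2))
    print("t %.2f pos %s F %s grip %.3f ff %.1f"%(s["t"],np.round(s["tool_pos"],4),np.round(s["wrist_force"],1),s["grip_width"],s["finger_force"]))
E
python3 -c "
from h import *
go(.4605,.2075,.16,6)"
```

```text
turn [-0.0021 -0.0007 -0.3705] shift after turn cm [-25.38 -42.37   3.7 ] | shift w/o turn [-39.   -30.29   3.76]
t 0.10 pos [0.1638 0.6023 0.197 ] F [-0.2 -0.4  0. ] grip 1.000 ff 0.0
```

Emit:
{"method": "jog_arm", "body": {"deltas": [[[0, 0, 0, 0, 0, -0.12, 100], [0, 0, 0, 0, 0, -0.12, 100], [0, 0, 0, 0, 0, -0.12, 100]]]}}

```text
t: 0.35
tool_pos: [0.164, 0.6025, 0.1974]
orientation: [0.157, -3.137, 0.002]
wrist_force: [-0.5, 0.9, -0.8]
grip_width: 1.005
finger_force: 0.0
```

```bash
python3 -c "
from h import *
go(.4605,.2075,.16,6)"
```

```text
turn [-0.0014 -0.0007 -0.0046] shift after turn cm [-25.36 -42.39   3.74] | shift w/o turn [-25.56 -42.26   3.79]
t 0.35 pos [0.164  0.6025 0.1974] F [-0.5  0.9 -0.8] grip 1.005 ff 0.0
```

Emit:
{"method": "jog_arm", "body": {"deltas": [[[-1.95, -3.25, 0, 0, 0, 0, 100], [-1.95, -3.25, 0, 0, 0, 0, 100], [-1.95, -3.25, 0, 0, 0, 0, 100], [-1.95, -3.25, 0, 0, 0, 0, 100], [-1.95, -3.25, 0, 0, 0, 0, 100]]]}}

```text
t: 0.77
tool_pos: [0.2768, 0.4487, 0.1976]
orientation: [0.149, -3.137, 0.001]
wrist_force: [1.8, 0.2, -0.3]
grip_width: 0.999
finger_force: 0.0
```

Emit:
{"method": "jog_arm", "body": {"deltas": [[[-1.95, -3.25, 0, 0, 0, 0, 100], [-1.95, -3.25, 0, 0, 0, 0, 100], [-1.95, -3.25, 0, 0, 0, 0, 100], [-1.95, -3.25, 0, 0, 0, 0, 100], [-1.95, -3.25, 0, 0, 0, 0, 100]]]}}

```text
t: 1.18
tool_pos: [0.3892, 0.296, 0.1979]
orientation: [0.148, -3.138, 0.0]
wrist_force: [0.4, 0.3, 0.9]
grip_width: 1.001
finger_force: 0.0
```

Emit:
{"method": "jog_arm", "body": {"deltas": [[[-1.95, -3.25, 0, 0, 0, 0, 70], [-1.95, -3.25, 0, 0, 0, 0, 70], [-1.95, -3.25, 0, 0, 0, 0, 70], [0, 0, 0, 0, 0, 0, 70]]]}}

```text
t: 1.52
tool_pos: [0.4596, 0.2011, 0.1982]
orientation: [-0.138, 3.137, -0.005]
wrist_force: [0.7, 0.1, -0.6]
grip_width: 0.698
finger_force: 0.0
```

```bash
python3 -c "
from h import *
go(.4605,.2075,.092,6)"
```

```text
turn [-0.0033  0.0018 -0.0168] shift after turn cm [-0.15  0.63 10.62] | shift w/o turn [-0.12  0.67 10.62]
t 1.52 pos [0.4596 0.2011 0.1982] F [ 0.7  0.1 -0.6] grip 0.698 ff 0.0
```

Emit:
{"method": "jog_arm", "body": {"deltas": [[[-0.1, 0.65, 3, 0, 0, -0.017, 70], [0, 0, 3.5, 0, 0, 0, 70], [0, 0, 3, 0, 0, 0, 70], [0, 0, 1.1, 0, 0, 0, 70], [0, 0, 0, 0, 0, 0, 70]]]}}

```text
t: 1.93
tool_pos: [0.4527, 0.2119, 0.0883]
orientation: [0.174, -3.128, 0.003]
wrist_force: [-0.5, -1.0, -0.8]
grip_width: 0.696
finger_force: 0.0
```

```bash
python3 -c "
from h import *
go(.4605,.2075,.0915,6)
q=np.linspace(0,1.8,16)+.406
x=-10.89*np.cos(q);z=10.89*np.sin(q)
print(np.round(np.c_[-np.diff(x),-np.diff(z)],2).tolist())
snap('scene','pics/k.png'); a=cv2.imread('pics/k.png'); cv2.imwrite('pics/k2.png',cv2.resize(a[120:260,330:480],(600,560)))
"
```

```text
turn [-0.0016 -0.0089  0.0066] shift after turn cm [-0.73 -0.52 -0.32] | shift w/o turn [-0.72 -0.53 -0.33]
t 1.93 pos [0.4527 0.2119 0.0883] F [-0.5 -1.  -0.8] grip 0.696 ff 0.0
[[-0.59, -1.17], [-0.72, -1.09], [-0.85, -0.99], [-0.96, -0.89], [-1.06, -0.76], [-1.14, -0.63], [-1.21, -0.49], [-1.26, -0.34], [-1.29, -0.19], [-1.31, -0.03], [-1.3, 0.12], [-1.28, 0.28], [-1.23, 0.43], [-1.17, 0.57], [-1.1, 0.71]]
```

View pics/k2.png

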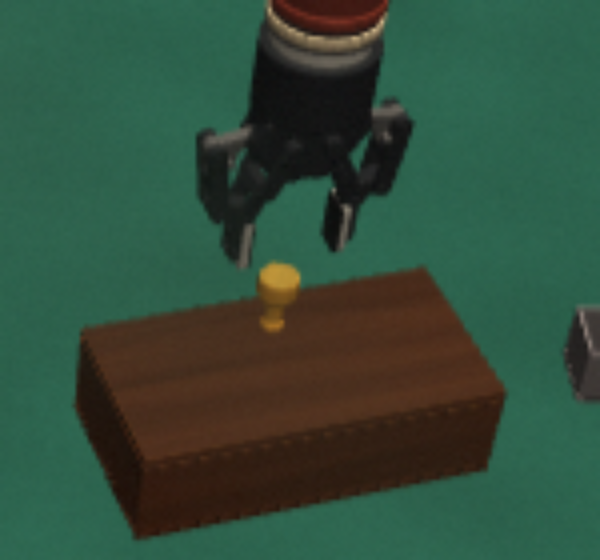

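The crop shows the fingers still clear of the knob, above or behind it, which doesn't fit the reported TCP. I'll check by projection.

```bash
python3 -c "
from h import *
d=np.load('pics/k.npz'); s=bot.sense(); print(s['t'],s['tool_pos'],s['joint_pos'],s['joint_vel'])
print(proj(d,s['tool_pos']),proj(d,[.4605,.2078,.1106]),proj(d,[.4605,.2078,.1735]))
s0=np.load('pics/scene0.npz'); print(abs(d['extrinsics']-s0['extrinsics']).max())
e=snap('scene','pics/k3.png'); print(proj(e,s['tool_pos'])); e=snap('top','pics/k4.png');print('top',proj(e,s['tool_pos']))
a=cv2.imread('pics/k3.png');b=cv2.imread('pics/k4.png'); cv2.imwrite('pics/k5.png',np.hstack([cv2.resize(a[120:260,330:460],(400,431)),cv2.resize(b[210:340,175:295],(400,431))]))
"
```

```text
1.9833 [0.45498161 0.21261705 0.09086481] [ 2.97297416e-01  8.18205574e-02  1.98411077e+00  2.96664783e-05
  1.07977608e+00 -1.38501178e+00] [ 0.00201165 -0.03929093 -0.05853219  0.00012935 -0.00065619 -0.00195007]
(np.float64(400.15486686187427), np.float64(193.65348708416693)) (np.float64(399.87453909907015), np.float64(189.51593965475956)) (np.float64(402.8764373535806), np.float64(170.70764513434813))
0.0
(np.float64(400.15486686187427), np.float64(193.65348708416693))
top (np.float64(232.64055027287196), np.float64(282.49307008477876))
```

View pics/k5.png

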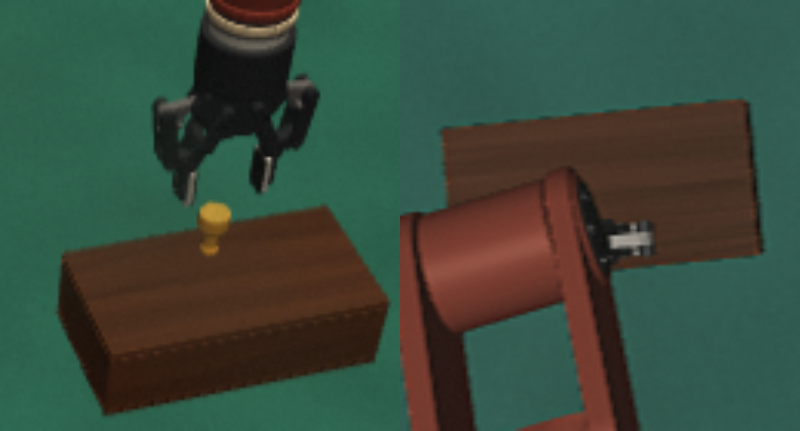

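```bash
python3 -c "
from h import *
d=np.load('pics/k.npz'); print(bot.sense()['t'],bot.sense()['tool_pos'])
Y=np.array([.263,.965,0])
for z in(.198,.211,.23):
  print(z,[np.round(proj(d,np.array([.164,.602,z])+s*Y*.0475),1) for s in(1,-1)])
Y=np.array([-.105,.9945,0])
for z in(.09,.1,.12,.13):
  print(z,[np.round(proj(d,np.array([.455,.2126,z])+s*Y*.033),1) for s in(1,-1)])
a=cv2.imread('pics/scene0.png');b=cv2.imread('pics/k3.png'); cv2.imwrite('pics/k6.png',np.hstack([cv2.resize(a[30:100,480:550],(400,400)),cv2.resize(b[140:210,370:440],(400,400))]))
"
```

```text
2.0833 [0.45803061 0.21354475 0.09403424]
0.198 [array([520.8,  90.4]), array([488.3,  88.4])]
0.211 [array([522. ,  86.5]), array([489.3,  84.5])]
0.23 [array([523.8,  80.7]), array([490.9,  78.7])]
0.09 [array([411.6, 191.8]), array([388.5, 196. ])]
0.1 [array([412.1, 189. ]), array([388.9, 193.1])]
0.12 [array([413.2, 183.2]), array([389.7, 187.3])]
0.13 [array([413.7, 180.2]), array([390.2, 184.4])]
```

View pics/k6.png

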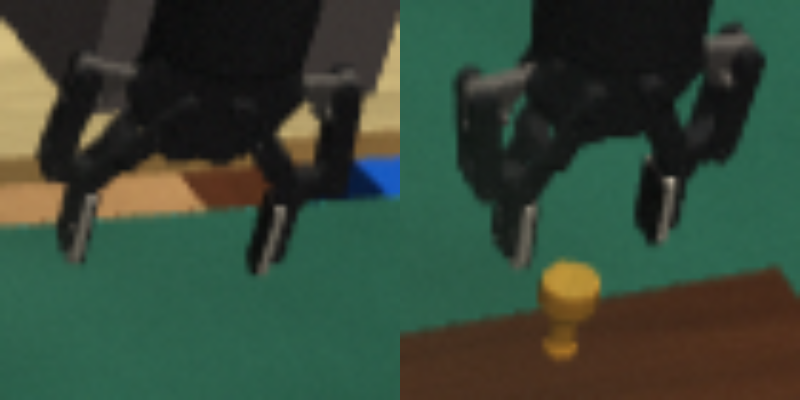

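Both frames put the visible fingertips roughly 20–30 mm above the reported TCP, at (391,186) and (416,182) px. Part of that is settling: the arm was still moving when I read it. I'll correct x and y, go a little lower, let it settle, then check again.

Emit:
{"method": "jog_arm", "body": {"deltas": [[[0, 0, 0, 0, 0, 0, 70], [0, 0, 0, 0, 0, 0, 70], [0, 0, 0, 0, 0, 0, 70]]]}}

```text
t: 2.33
tool_pos: [0.458, 0.2133, 0.094]
orientation: [-0.175, 3.134, 0.001]
wrist_force: [0.5, 0.3, -0.2]
grip_width: 0.7
finger_force: 0.0
```

```bash
python3 -c "
from h import *
go(.4605,.2075,.085,6)"
```

```text
turn [0.0006 0.0032 0.0066] shift after turn cm [-0.19 -0.61  0.9 ] | shift w/o turn [-0.18 -0.61  0.9 ]
t 2.33 pos [0.458  0.2133 0.094 ] F [ 0.5  0.3 -0.2] grip 0.700 ff 0.0
```

Emit:
{"method": "jog_arm", "body": {"deltas": [[[-0.2, -0.6, 0.4, 0, 0, 0, 70], [0, 0, 0.5, 0, 0, 0, 70], [0, 0, 0, 0, 0, 0, 70], [0, 0, 0, 0, 0, 0, 70]]]}}

```text
t: 2.67
tool_pos: [0.4587, 0.2067, 0.0826]
orientation: [0.174, -3.135, 0.001]
wrist_force: [-0.6, 0.7, 0.3]
grip_width: 0.701
finger_force: 0.0
```

```bash
python3 -c "
from h import *
go(.4605,.2075,.085,6)
b=snap('scene','pics/k7.png'); b=cv2.imread('pics/k7.png'); cv2.imwrite('pics/k8.png',cv2.resize(b[140:210,370:440],(560,560)))
"
```

```text
turn [-0.0002 -0.0016  0.006 ] shift after turn cm [-0.19  0.06 -0.24] | shift w/o turn [-0.19  0.06 -0.24]
t 2.67 pos [0.4587 0.2067 0.0826] F [-0.6  0.7  0.3] grip 0.701 ff 0.0
```

View pics/k8.png

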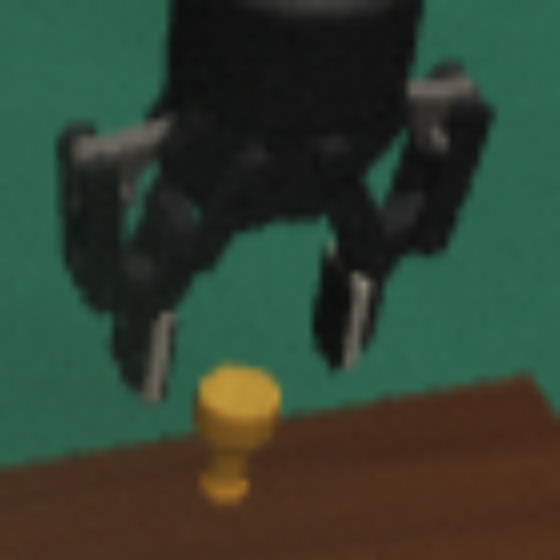

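Fingertips are at (389,190) and (413,186) px, astride the knob (400,189) and about level with its head. I'll go a few mm lower, which still clears the lid, then close.

Emit:
{"method": "jog_arm", "body": {"deltas": [[[-0.2, 0.05, 0.4, 0, 0, 0, 70], [0, 0, 0, 0, 0, 0, 50], [0, 0, 0, 0, 0, 0, 30], [0, 0, 0, 0, 0, 0, 20], [0, 0, 0, 0, 0, 0, 20]]], "squeeze": 40}}

```text
t: 3.13
tool_pos: [0.4613, 0.2063, 0.0795]
orientation: [0.176, -3.136, 0.006]
wrist_force: [-1.1, -5.3, 2.6]
grip_width: 0.28
finger_force: 39.1
```

Emit:
{"method": "jog_arm", "body": {"deltas": [[[0, 0, 0, 0, 0, 0, 15], [0, 0, 0, 0, 0, 0, 15], [0, 0, 0, 0, 0, 0, 15]]]}}

```text
t: 3.38
tool_pos: [0.4613, 0.2063, 0.0795]
orientation: [0.176, -3.136, 0.005]
wrist_force: [-0.2, -5.3, 1.5]
grip_width: 0.281
finger_force: 39.1
```

Emit:
{"method": "jog_arm", "body": {"deltas": [[[-0.59, 0, -1.17, 0, 0, 0, 15], [-0.72, 0, -1.09, 0, 0, 0, 15], [-0.85, 0, -0.99, 0, 0, 0, 15], [-0.96, 0, -0.89, 0, 0, 0, 15], [-1.06, 0, -0.76, 0, 0, 0, 15]]]}}

```text
t: 3.8
tool_pos: [0.5022, 0.2106, 0.127]
orientation: [0.175, -3.135, 0.006]
wrist_force: [2.1, -5.1, -7.1]
grip_width: 0.274
finger_force: 38.4
```

Emit:
{"method": "jog_arm", "body": {"deltas": [[[-1.14, 0, -0.63, 0, 0, 0, 15], [-1.21, 0, -0.49, 0, 0, 0, 15], [-1.26, 0, -0.34, 0, 0, 0, 15], [-1.29, 0, -0.19, 0, 0, 0, 15], [-1.31, 0, -0.03, 0, 0, 0, 15]]]}}

```text
t: 4.22
tool_pos: [0.5653, 0.2173, 0.1465]
orientation: [0.175, -3.137, 0.006]
wrist_force: [-1.0, -6.2, 5.6]
grip_width: 0.261
finger_force: 38.5
```

Emit:
{"method": "jog_arm", "body": {"deltas": [[[-1.3, 0, 0.12, 0, 0, 0, 15], [-1.28, 0, 0.28, 0, 0, 0, 15], [-1.23, 0, 0.43, 0, 0, 0, 15], [-1.17, 0, 0.57, 0, 0, 0, 15], [-1.1, 0, 0.71, 0, 0, 0, 15]]]}}

```text
t: 4.63
tool_pos: [0.6311, 0.2243, 0.1287]
orientation: [-0.174, 3.125, -0.005]
wrist_force: [5.2, -5.8, 9.5]
grip_width: 0.248
finger_force: 38.9
```

Emit:
{"method": "jog_arm", "body": {"deltas": [[[0, 0, 0, 0, 0, 0, 15], [0, 0, 0, 0, 0, 0, 15]]]}}

```text
t: 4.8
tool_pos: [0.6317, 0.2244, 0.1285]
orientation: [-0.173, 3.123, -0.004]
wrist_force: [5.0, -6.2, 7.2]
grip_width: 0.249
finger_force: 38.9
```

```bash
python3 -c "
from h import *
d=snap('top','pics/l.png'); s=bot.sense(); print(s['tool_pos'],s['wrist_force'],s['grip_width'])
d=snap('scene','pics/l2.png')
"
```

```text
[0.63140114 0.22438805 0.12862493] [ 4.96107931 -6.25351495  7.31529673] 0.24784648419828745
```

Emit:
{"method": "jog_arm", "body": {"deltas": [[[0, 0, 0, 0, 0, 0, 70], [0, 0, 0, 0, 0, 0, 75], [0, 0, 0, 0, 0, 0, 75], [0, 0, -1, 0, 0, 0, 75], [0, 0, -2, 0, 0, 0, 75]]]}}

```text
t: 5.32
tool_pos: [0.6214, 0.2258, 0.1499]
orientation: [0.175, -3.128, 0.002]
wrist_force: [-0.5, -0.6, -0.7]
grip_width: 0.748
finger_force: 0.0
```

Emit:
{"method": "jog_arm", "body": {"deltas": [[[0, 0, -3.5, 0, 0, 0, 75], [0, 0, -4, 0, 0, 0, 75], [3, 0, -2, 0, 0, 0, 75], [4, 0, -1, 0, 0, 0, 75], [4, 0, 0, 0, 0, 0, 75]]]}}

```text
t: 5.73
tool_pos: [0.5166, 0.2147, 0.2634]
orientation: [-0.174, 3.13, 0.003]
wrist_force: [-0.7, -0.1, -0.5]
grip_width: 0.747
finger_force: 0.0
```

Emit:
{"method": "jog_arm", "body": {"deltas": [[[3, -3, 0, 0, 0, 0, 50], [0, -4, 0, 0, 0, 0, 50], [0, -4, 0, 0, 0, 0, 50], [0, -4, 0, 0, 0, 0, 50], [0, -4, 0, 0, 0, 0, 50]]]}}

```text
t: 6.15
tool_pos: [0.5066, 0.0216, 0.2594]
orientation: [-0.177, 3.136, 0.001]
wrist_force: [0.8, -0.5, -0.1]
grip_width: 0.501
finger_force: 0.0
```

```bash
python3 -c "
from h import *
s=bot.sense(); print(s['t'],s['tool_pos'],s['wrist_force'])
snap('top','pics/o1.png');snap('scene','pics/o2.png')
a=cv2.imread('pics/o1.png');b=cv2.imread('pics/o2.png')
cv2.imwrite('pics/o3.png',np.hstack([cv2.resize(a[215:315,175:305],(400,308)),cv2.resize(b[140:260,330:480],(400,320))[:308]]))
"
```

```text
6.15 [0.50655719 0.02155689 0.25943962] [ 0.80966404 -0.50357111 -0.09370042]
```

View pics/o3.png

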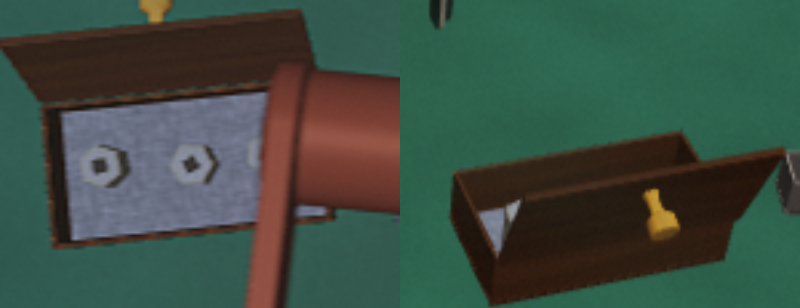

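The lid lies back on its stop. Sockets stand at about (208,269) and (237,268) px, and the third is hidden by the arm. I'll clear the arm and measure.

Emit:
{"method": "jog_arm", "body": {"deltas": [[[0, -4, 0, 0, 0, 0, 55], [0, -4, 0, 0, 0, 0, 55], [0, -4, 0, 0, 0, 0, 55], [0, -4, 0, 0, 0, 0, 55], [0, 0, 0, 0, 0, 0, 55]]]}}

```text
t: 6.67
tool_pos: [0.5254, -0.142, 0.2591]
orientation: [-0.166, 3.137, -0.005]
wrist_force: [-0.8, 0.5, -0.1]
grip_width: 0.549
finger_force: 0.0
```

```bash
cat > sock.py <<'E'
from h import *
d=snap('top','pics/p1.png'); s=bot.sense(); print(s['t'],s['tool_pos'])
h=cv2.cvtColor(d['color'],cv2.COLOR_RGB2HSV).astype(int)
for p in((208,268),(237,268)): print(h[p[1]-6:p[1]+7:3,p[0]-9:p[0]+10:3].tolist())
print(h[240:300:6,222].tolist())
E
python3 sock.py; python3 -c "
import cv2
a=cv2.imread('pics/p1.png');cv2.imwrite('pics/p2.png',cv2.resize(a[225:305,180:300],(780,520),interpolation=cv2.INTER_CUBIC))"
```

```text
6.7167 [ 0.52509996 -0.13872713  0.2588579 ]
[[[113, 52, 133], [113, 49, 130], [112, 40, 142], [20, 31, 75], [113, 51, 129], [113, 51, 140], [114, 49, 131]], [[113, 49, 151], [105, 18, 138], [112, 36, 161], [113, 35, 161], [112, 37, 160], [21, 35, 51], [113, 52, 141]], [[114, 51, 140], [113, 37, 160], [105, 13, 81], [30, 26, 50], [110, 38, 160], [17, 29, 62], [113, 46, 122]], [[113, 48, 143], [110, 30, 152], [112, 33, 138], [111, 37, 165], [111, 38, 162], [16, 35, 80], [114, 43, 113]], [[113, 54, 138], [113, 53, 134], [48, 9, 137], [113, 39, 163], [17, 36, 50], [114, 44, 122], [113, 52, 133]]]
[[[113, 53, 136], [114, 53, 125], [90, 9, 136], [100, 6, 130], [150, 2, 122], [113, 48, 133], [113, 51, 139]], [[115, 49, 131], [111, 31, 132], [113, 35, 159], [115, 24, 117], [111, 37, 158], [26, 42, 43], [113, 50, 143]], [[113, 50, 137], [111, 34, 158], [111, 32, 126], [20, 13, 57], [114, 29, 130], [113, 24, 138], [116, 36, 98]], [[113, 49, 135], [113, 48, 143], [112, 36, 161], [112, 38, 167], [112, 39, 163], [23, 49, 47], [114, 52, 142]], [[112, 50, 132], [113, 49, 129], [110, 28, 136], [105, 8, 125], [108, 11, 118], [115, 40, 114], [113, 50, 138]]]
[[10, 116, 55], [9, 118, 78], [113, 52, 138], [113, 49, 135], [113, 52, 133], [113, 48, 137], [112, 53, 130], [112, 50, 138], [112, 50, 133], [84, 124, 97]]
```

```bash
cat > sock.py <<'E'
from h import *
def sockets(d,ROI=(188,245,285,295),z=.057):
    h=cv2.GaussianBlur(cv2.cvtColor(d['color'],cv2.COLOR_RGB2HSV),(3,3),0).astype(int); m=np.zeros(h.shape[:2],np.uint8)
    x0,y0,x1,y1=ROI; k=((h[...,1]<44)&(h[...,2]>112)).astype(np.uint8)*255; m[y0:y1,x0:x1]=k[y0:y1,x0:x1]
    out=[]
    for c in cv2.findContours(m,cv2.RETR_EXTERNAL,cv2.CHAIN_APPROX_NONE)[0]:
        c=cv2.convexHull(c)
        if cv2.contourArea(c)<60: continue
        w=np.array([onz(d,u,v,z)[:2] for u,v in c[:,0,:]],np.float32); M=cv2.moments(c); g=onz(d,M['m10']/M['m00'],M['m01']/M['m00'],z)
        (cc,r)=cv2.minEnclosingCircle(w); out.append((np.round(g[:2],4),np.round(cc,4),round(r,4),cv2.contourArea(c),(round(M['m10']/M['m00'],1),round(M['m01']/M['m00'],1))))
    return out
E
python3 -c "
from sock import *
d=np.load('pics/p1.npz')
C=np.array([.4955,.2115]);a=np.radians(6);Rm=np.array([[np.cos(a),-np.sin(a)],[np.sin(a),np.cos(a)]])
for o in sockets(d): print(o, 'caseframe',np.round(Rm.T@(o[0]-C),4))
"
```

```text
(array([0.4906, 0.2902]), array([0.489 , 0.2891]), 0.0222, 145.5, (206.7, 269.1)) caseframe [0.0034 0.0788]
(array([0.4945, 0.208 ]), array([0.4946, 0.2056]), 0.0213, 146.0, (236.5, 267.8)) caseframe [-0.0014 -0.0034]
(array([0.5041, 0.1404]), array([0.5043, 0.1395]), 0.0203, 136.5, (261.1, 264.5)) caseframe [ 0.0011 -0.0716]
```

View pics/p2.png

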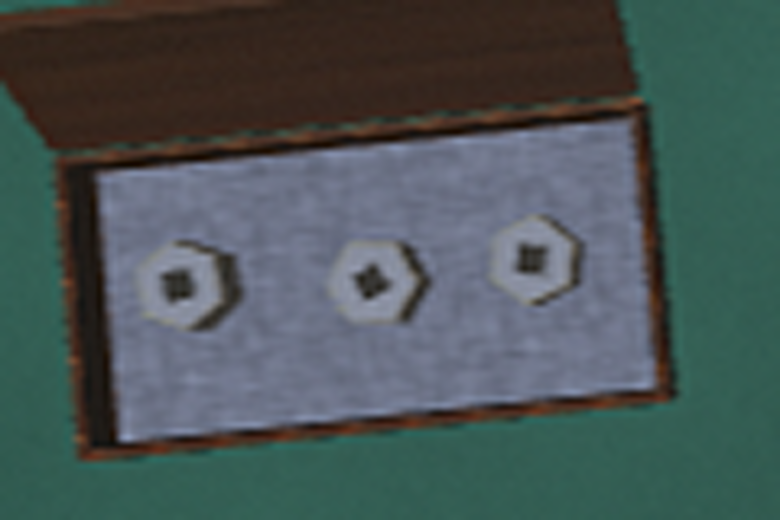

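Socket drive squares are at (207.5,269), (237.5,268.3) and (261.5,264.4) px. The left and right hexes have flats facing roughly ±y, and the middle one has corners facing ±y. Next I measure the yaws and nut position.

```bash
python3 -c "
from sock import *
d=np.load('pics/p1.npz'); h=cv2.GaussianBlur(cv2.cvtColor(d['color'],cv2.COLOR_RGB2HSV),(3,3),0)
def yaw(m,box,c,z):
    x0,y0,x1,y1=box; k=cv2.resize(m[y0:y1,x0:x1].astype(np.float32),None,fx=8,fy=8,interpolation=cv2.INTER_CUBIC)>.5
    v,u=np.nonzero(k); W=np.array([onz(d,a/8+x0-.44,b/8+y0-.44,z)[:2] for a,b in zip(u[::3],v[::3])]); 
    hull=cv2.convexHull(W.astype(np.float32)*1000)[:,0]; im=np.zeros((600,600),np.uint8); mid=hull.mean(0); cv2.fillPoly(im,[np.int32((hull-mid)*8+300)],1)
    yy,xx=np.nonzero(im); cx,cy=xx.mean(),yy.mean(); q=((xx-cx)+1j*(yy-cy))**6; ph=np.angle(q.sum())/6 # vertex direction
    cen=(np.array([cx,cy])-300)/8+mid
    f=(np.degrees(ph)+30-90+30)%60-30
    print('centre',np.round(cen,1),'yaw of flats off y',round(f,1),'area mm2',len(xx)/64, 'strength',abs(q.sum())/ (np.abs(q).sum()))
m=(h[...,1]<44)&(h[...,2]>112)
for c in((207,269),(237,268),(261,264)): yaw(m,(c[0]-11,c[1]-11,c[0]+12,c[1]+12),c,.057)
d=np.load('pics/top0.npz'); h=cv2.cvtColor(d['color'],cv2.COLOR_RGB2HSV)
red=((h[...,0]<6)|(h[...,0]>174))&(h[...,1]>170)
print(h[246:261,370:384,1].tolist())
yaw(~red,(369,246,384,261),None,.044)
"
```

```text
centre [494.5 293.9] yaw of flats off y -16.5 area mm2 2074.640625 strength 0.40944852505435125
centre [494.7 204.6] yaw of flats off y 21.8 area mm2 1500.25 strength 0.06800509224592675
centre [504.6 139. ] yaw of flats off y -5.7 area mm2 1273.03125 strength 0.09722799784301772
[[163, 191, 185, 180, 180, 179, 180, 180, 181, 186, 194, 161, 47, 57], [190, 184, 179, 180, 180, 180, 180, 181, 181, 180, 185, 192, 163, 54], [181, 179, 178, 174, 166, 165, 171, 171, 173, 178, 181, 185, 195, 144], [178, 178, 176, 161, 146, 148, 154, 150, 148, 172, 183, 183, 186, 180], [177, 178, 166, 148, 123, 42, 7, 21, 97, 163, 177, 182, 184, 197], [179, 175, 150, 148, 12, 57, 48, 55, 16, 98, 168, 178, 183, 192], [177, 166, 141, 130, 20, 51, 40, 46, 20, 63, 155, 169, 182, 191], [177, 173, 144, 149, 12, 57, 47, 52, 41, 69, 162, 179, 184, 192], [177, 176, 153, 147, 125, 11, 50, 36, 64, 155, 174, 182, 184, 195], [177, 180, 175, 144, 151, 145, 145, 145, 145, 164, 181, 181, 183, 199], [176, 178, 174, 155, 144, 146, 147, 145, 152, 174, 181, 181, 190, 177], [182, 177, 178, 179, 181, 180, 182, 180, 177, 180, 180, 186, 201, 118], [194, 183, 178, 178, 178, 179, 179, 178, 179, 181, 183, 195, 149, 40], [139, 194, 185, 181, 180, 178, 180, 181, 184, 187, 196, 149, 38, 54], [30, 147, 203, 193, 188, 188, 191, 192, 199, 206, 154, 39, 53, 42]]
centre [ 537.5 -179.7] yaw of flats off y 12.8 area mm2 1751.96875 strength 0.017837525928153086
```

```bash
cat > yaw.py <<'E'
from sock import *
def hexyaw(d,chan,lo,hi,uv,z,rad):
    "upsampled patch on a metric grid; chan in [lo,hi] -> largest blob hull -> 6th moment"
    c=onz(d,uv[0],uv[1],z)[:2]; g=np.arange(-rad,rad,.0002); X,Y=np.meshgrid(g,g,indexing='xy')
    E=np.array(d['extrinsics']); P=np.stack([X+c[0],Y+c[1],0*X+z],-1)-E[:3,3]; q=P@E[:3,:3]
    u=(d['cx']+d['fx']*q[...,0]/-q[...,2]).astype(np.float32); v=(d['cy']-d['fy']*q[...,1]/-q[...,2]).astype(np.float32)
    s=cv2.remap(chan.astype(np.float32),u,v,cv2.INTER_CUBIC); m=((s>lo)&(s<hi)&(X**2+Y**2<rad**2)).astype(np.uint8)
    cs=cv2.findContours(m,cv2.RETR_EXTERNAL,cv2.CHAIN_APPROX_NONE)[0]; h=cv2.convexHull(max(cs,key=cv2.contourArea))
    im=np.zeros_like(m); cv2.fillPoly(im,[h],1); yy,xx=np.nonzero(im); cx,cy=xx.mean(),yy.mean(); w=((xx-cx)+1j*(yy-cy))**6
    f=(np.degrees(np.angle(w.sum())/6)+30)%60-30  # vertex dir along x <=> flats face y
    cen=c+np.array([g[0]+cx*.0002,g[0]+cy*.0002])
    return np.round(cen*1000,1),round(f,1),len(xx)*.04,round(abs(w.sum())/abs(w).sum(),3)
E
python3 -c "
from yaw import *
d=np.load('pics/p1.npz'); S=cv2.cvtColor(d['color'],cv2.COLOR_RGB2HSV)[...,1]
for c in((207.5,269),(237.4,268.2),(261.5,264.4)):
  for t in(40,42,44): print(c,t,hexyaw(d,S,-99,t,c,.057,.0205))
d=np.load('pics/top0.npz'); S=cv2.cvtColor(d['color'],cv2.COLOR_RGB2HSV)[...,1]
for t in(158,163,168): print('nut',t,hexyaw(d,S,-999,t,(375.7,252.8),.044,.018))
"
```

```text
(207.5, 269) 40 (array([491.8, 287.7]), np.float64(11.6), 1267.76, np.float64(0.02))
(207.5, 269) 42 (array([491.7, 287.7]), np.float64(12.5), 1272.28, np.float64(0.023))
(207.5, 269) 44 (array([491.7, 287.7]), np.float64(12.3), 1275.28, np.float64(0.02))
(237.4, 268.2) 40 (array([493.8, 205.5]), np.float64(-29.3), 1268.96, np.float64(0.038))
(237.4, 268.2) 42 (array([493.9, 205.5]), np.float64(-29.9), 1274.84, np.float64(0.04))
(237.4, 268.2) 44 (array([493.8, 205.5]), np.float64(29.4), 1278.92, np.float64(0.041))
(261.5, 264.4) 40 (array([503.8, 138.8]), np.float64(-4.7), 1245.76, np.float64(0.073))
(261.5, 264.4) 42 (array([503.9, 138.8]), np.float64(-4.3), 1256.96, np.float64(0.069))
(261.5, 264.4) 44 (array([503.9, 138.9]), np.float64(-3.4), 1270.24, np.float64(0.06))
nut 158 (array([ 539. , -178.8]), np.float64(26.9), 444.96000000000004, np.float64(0.131))
nut 163 (array([ 539.1, -178.7]), np.float64(26.6), 482.52, np.float64(0.125))
nut 168 (array([ 539.3, -178.6]), np.float64(26.6), 524.32, np.float64(0.131))
```

```bash
python3 -c "
from h import *
go(.504,.1385,.12,-4)"
```

```text
turn [ 0.0004 -0.0006  0.1767] shift after turn cm [ 4.04 27.51 13.89] | shift w/o turn [-0.87 27.78 13.9 ]
t 6.72 pos [ 0.5251 -0.1387  0.2589] F [-0.8  0.8  0.4] grip 0.554 ff 0.0
```

Emit:
{"method": "jog_arm", "body": {"deltas": [[[0, 0, 0, 0, 0, 0.088, 48], [0, 0, 0, 0, 0, 0.088, 48], [0.5, 3.9, 0, 0, 0, 0, 48], [0.5, 3.9, 0, 0, 0, 0, 48], [0.5, 3.9, 0, 0, 0, 0, 48]]]}}

```text
t: 7.13
tool_pos: [0.5169, -0.0159, 0.2589]
orientation: [-0.102, -3.139, -0.003]
wrist_force: [0.5, 0.5, -1.1]
grip_width: 0.483
finger_force: 0.0
```

Emit:
{"method": "jog_arm", "body": {"deltas": [[[0.5, 3.9, 0.5, 0, 0, 0, 48], [0.5, 3.9, 0.5, 0, 0, 0, 48], [0.7, 3.9, 0.5, 0, 0, 0, 48], [0.8, 3.9, 0.5, 0, 0, 0, 48], [0, 0, 3, 0, 0, 0, 48]]]}}

```text
t: 7.55
tool_pos: [0.5043, 0.1477, 0.2144]
orientation: [0.088, 3.131, 0.012]
wrist_force: [0.9, -0.5, 0.4]
grip_width: 0.483
finger_force: 0.0
```

Emit:
{"method": "jog_arm", "body": {"deltas": [[[0, 0, 3, 0, 0, 0, 48], [0, 0, 3, 0, 0, 0, 48], [0, 0, 0, 0, 0, 0, 48], [0, 0, 0, 0, 0, 0, 48]]]}}

```text
t: 7.88
tool_pos: [0.5001, 0.1397, 0.1473]
orientation: [-0.099, -3.134, 0.0]
wrist_force: [0.9, -0.4, 0.7]
grip_width: 0.484
finger_force: 0.0
```

```bash
python3 -c "
from h import *
go(.504,.1385,.022,-4)"
```

```text
turn [-0.0004 -0.0056  0.007 ] shift after turn cm [-0.4  -0.09 12.53] | shift w/o turn [-0.47 -0.09 12.53]
t 7.88 pos [0.5001 0.1397 0.1473] F [ 0.9 -0.4  0.7] grip 0.484 ff 0.0
```

Emit:
{"method": "jog_arm", "body": {"deltas": [[[-0.4, -0.1, 3, 0, 0, 0, 48], [0, 0, 3, 0, 0, 0, 48], [0, 0, 2, 0, 0, 0, 48], [0, 0, 0, 0, 0, 0, 48], [0, 0, 0, 0, 0, 0, 48]]]}}

```text
t: 8.3
tool_pos: [0.5074, 0.1375, 0.0704]
orientation: [0.102, 3.139, 0.001]
wrist_force: [0.5, -0.8, 0.7]
grip_width: 0.476
finger_force: 0.0
```

Emit:
{"method": "jog_arm", "body": {"deltas": [[[0, 0, 1.5, 0, 0, 0, 48], [0, 0, 1.5, 0, 0, 0, 48], [0, 0, 1.0, 0, 0, 0, 48], [0, 0, 0, 0, 0, 0, 48], [0, 0, 0, 0, 0, 0, 48]]]}}

```text
t: 8.72
tool_pos: [0.5079, 0.1373, 0.0304]
orientation: [0.102, 3.138, 0.001]
wrist_force: [-0.2, -0.3, 0.6]
grip_width: 0.479
finger_force: 0.0
```

```bash
python3 -c "
from h import *
go(.504,.1385,.022,-4)"
```

```text
turn [0.0004 0.0017 0.005 ] shift after turn cm [0.39 0.09 0.84] | shift w/o turn [0.39 0.09 0.84]
t 8.72 pos [0.5079 0.1373 0.0304] F [-0.2 -0.3  0.6] grip 0.479 ff 0.0
```

Emit:
{"method": "jog_arm", "body": {"deltas": [[[0.4, 0.1, 0.8, 0, 0, 0, 48], [0, 0, 0, 0, 0, 0, 48], [0, 0, 0, 0, 0, 0, 48], [0, 0, 0, 0, 0, 0, 30], [0, 0, 0, 0, 0, 0, 20]]], "squeeze": 50}}

```text
t: 9.13
tool_pos: [0.5033, 0.1385, 0.0218]
orientation: [0.102, 3.139, 0.0]
wrist_force: [-1.1, -0.3, 4.0]
grip_width: 0.35
finger_force: 49.1
```

Emit:
{"method": "jog_arm", "body": {"deltas": [[[0, 0, 0, 0, 0, 0, 20], [0, 0, 0, 0, 0, 0, 20], [0, 0, 0, 0, 0, 0, 20]]]}}

```text
t: 9.38
tool_pos: [0.5032, 0.1385, 0.0217]
orientation: [0.102, 3.139, 0.001]
wrist_force: [-2.1, 0.9, 5.0]
grip_width: 0.347
finger_force: 49.7
```

Emit:
{"method": "jog_arm", "body": {"deltas": [[[0, 0, -1, 0, 0, 0, 20], [0, 0, -2.5, 0, 0, 0, 20], [0, 0, -3, 0, 0, 0, 20], [0, 0, -3, 0, 0, 0, 20], [0, 0, -1.5, 0, 0, 0, 20]]]}}

```text
t: 9.8
tool_pos: [0.5049, 0.1385, 0.1348]
orientation: [0.101, 3.134, 0.001]
wrist_force: [1.2, 0.3, -0.8]
grip_width: 0.349
finger_force: 49.8
```

Emit:
{"method": "jog_arm", "body": {"deltas": [[[0, 0, 0, 0, 0, -0.107, 20], [0, 0, 0, 0, 0, -0.107, 20], [0, 0, 0, 0, 0, -0.107, 20], [0, 0, 0, 0, 0, -0.107, 20], [0, 0, 0, 0, 0, -0.107, 20]]]}}

```text
t: 10.22
tool_pos: [0.5024, 0.1381, 0.1307]
orientation: [0.74, -3.053, 0.0]
wrist_force: [-0.5, 0.3, -1.4]
grip_width: 0.346
finger_force: 49.7
```

```bash
python3 -c "
from h import *
go(.5387,-.1796,.10,26.7)"
```

```text
turn [-0.     -0.0006  0.0095] shift after turn cm [ 11.03 -30.02   3.07] | shift w/o turn [ 11.31 -29.91   3.08]
t 10.22 pos [0.5024 0.1381 0.1307] F [-0.5  0.3 -1.4] grip 0.346 ff 49.7
```

Emit:
{"method": "jog_arm", "body": {"deltas": [[[1.2, -3.3, 0, 0, 0, 0, 20], [1.2, -3.3, 0, 0, 0, 0, 20], [1.2, -3.3, 0, 0, 0, 0, 20], [1.2, -3.3, 0, 0, 0, 0, 20], [1.2, -3.3, 0, 0, 0, 0, 20]]]}}

```text
t: 10.63
tool_pos: [0.5236, -0.0375, 0.1307]
orientation: [0.732, -3.055, 0.0]
wrist_force: [1.3, 0.4, -2.1]
grip_width: 0.348
finger_force: 49.8
```

Emit:
{"method": "jog_arm", "body": {"deltas": [[[1.2, -3.3, 0, 0, 0, 0, 20], [1.2, -3.3, 0, 0, 0, 0, 20], [1.2, -3.3, 0, 0, 0, 0, 20], [1.5, -3.3, 0, 0, 0, 0.01, 20], [0, 0, 2.5, 0, 0, 0, 20]]]}}

```text
t: 11.05
tool_pos: [0.5437, -0.1859, 0.1119]
orientation: [-0.707, 3.051, -0.02]
wrist_force: [1.2, 0.2, -0.0]
grip_width: 0.348
finger_force: 50.1
```

Emit:
{"method": "jog_arm", "body": {"deltas": [[[0, 0, 0, 0, 0, 0, 20], [0, 0, 0, 0, 0, 0, 20], [0, 0, 0, 0, 0, 0, 20]]]}}

```text
t: 11.3
tool_pos: [0.5379, -0.176, 0.1057]
orientation: [0.717, -3.058, -0.002]
wrist_force: [-0.2, -0.6, -1.6]
grip_width: 0.351
finger_force: 49.9
```

```bash
python3 -c "
from h import *
go(.5387,-.1796,.10,26.7)
snap('scene','pics/n1.png')"
```

```text
turn [ 0.0013 -0.0008 -0.0053] shift after turn cm [ 0.09 -0.36  0.57] | shift w/o turn [ 0.09 -0.36  0.57]
t 11.30 pos [ 0.5379 -0.176   0.1057] F [-0.2 -0.6 -1.6] grip 0.351 ff 49.9
```

Emit:
{"method": "jog_arm", "body": {"deltas": [[[0.1, -0.35, 1.5, 0, 0, 0, 20], [0, 0, 2, 0, 0, 0, 20], [0, 0, 0, 0, 0, 0, 20], [0, 0, 0, 0, 0, 0, 20], [0, 0, 0, 0, 0, 0, 20]]]}}

```text
t: 11.77
tool_pos: [0.54, -0.1799, 0.0723]
orientation: [-0.718, 3.057, -0.002]
wrist_force: [0.9, 0.7, -1.7]
grip_width: 0.35
finger_force: 49.9
```

```bash
python3 -c "
from h import *
go(.5387,-.1796,.066,26.7)"
```

```text
turn [-0.0013  0.001  -0.0046] shift after turn cm [0.1  0.08 0.63] | shift w/o turn [0.1  0.08 0.63]
t 11.77 pos [ 0.54   -0.1799  0.0723] F [ 0.9  0.7 -1.7] grip 0.350 ff 49.9
```

Emit:
{"method": "jog_arm", "body": {"deltas": [[[0.1, 0.1, 0.5, 0, 0, 0, 20], [0, 0, 0.4, 0, 0, 0, 20], [0, 0, 0.3, 0, 0, 0, 20], [0, 0, 0, 0, 0, 0, 20], [0, 0, 0, 0, 0, 0, 20]]]}}

```text
t: 12.18
tool_pos: [0.5388, -0.1799, 0.0606]
orientation: [-0.716, 3.057, -0.001]
wrist_force: [-1.5, 1.8, 5.4]
grip_width: 0.348
finger_force: 52.0
```

Emit:
{"method": "jog_arm", "body": {"deltas": [[[0, 0, 0.2, 0, 0, 0, 20], [0, 0, 0.1, 0, 0, 0, 20], [0, 0, 0, 0, 0, 0, 20]]]}}

```text
t: 12.43
tool_pos: [0.5401, -0.1796, 0.0602]
orientation: [-0.715, 3.055, -0.0]
wrist_force: [-3.2, 5.1, 16.6]
grip_width: 0.349
finger_force: 54.9
```

```bash
python3 -c "
from h import *
go(.5387,-.1796,.0467,26.7);print(bot.sense()['moment'])"
```

```text
turn [-0.0009  0.0035 -0.0063] shift after turn cm [0.12 0.06 1.35] | shift w/o turn [0.13 0.06 1.34]
t 12.43 pos [ 0.5401 -0.1796  0.0602] F [-3.2  5.1 16.6] grip 0.349 ff 54.9
[0.9412974  0.72651374 0.0054671 ]
```

Emit:
{"method": "jog_arm", "body": {"deltas": [[[0.1, 0, -0.1, 0, 0, 0, 20], [0, 0.1, 0, 0, 0, 0, 20], [-0.1, 0, 0, 0, 0, 0, 20], [-0.1, 0, 0, 0, 0, 0, 20], [0, -0.1, 0, 0, 0, 0, 20]]]}}

```text
t: 12.85
tool_pos: [0.5404, -0.1794, 0.0603]
orientation: [-0.716, 3.056, -0.001]
wrist_force: [-4.4, 4.4, 13.4]
grip_width: 0.35
finger_force: 53.9
```

Emit:
{"method": "jog_arm", "body": {"deltas": [[[0, -0.1, 0, 0, 0, 0, 20], [0.1, 0, 0, 0, 0, 0, 20], [0.1, 0, 0, 0, 0, 0, 20], [0.1, 0, 0, 0, 0, 0, 20], [0, 0.1, 0, 0, 0, 0, 20]]]}}

```text
t: 13.27
tool_pos: [0.5382, -0.1804, 0.0603]
orientation: [-0.715, 3.055, -0.0]
wrist_force: [-1.6, 2.5, 12.3]
grip_width: 0.344
finger_force: 54.0
```

Emit:
{"method": "jog_arm", "body": {"deltas": [[[0, 0.1, 0, 0, 0, 0, 20], [0, 0.1, 0, 0, 0, 0, 20], [-0.1, 0, 0, 0, 0, 0, 20], [-0.1, 0, 0, 0, 0, 0, 20], [-0.1, 0, 0, 0, 0, 0, 20]]]}}

```text
t: 13.68
tool_pos: [0.5402, -0.1789, 0.0603]
orientation: [-0.716, 3.055, -0.006]
wrist_force: [-2.2, 1.4, 10.6]
grip_width: 0.345
finger_force: 53.4
```

Emit:
{"method": "jog_arm", "body": {"deltas": [[[-0.1, 0, 0, 0, 0, 0, 20], [0, -0.1, 0, 0, 0, 0, 20], [0, -0.1, 0, 0, 0, 0, 20], [0, -0.1, 0, 0, 0, 0, 20], [0, -0.1, 0, 0, 0, 0, 20]]]}}

```text
t: 14.1
tool_pos: [0.5412, -0.1795, 0.0603]
orientation: [-0.715, 3.058, 0.004]
wrist_force: [-5.1, 6.8, 15.6]
grip_width: 0.351
finger_force: 53.8
```

```bash
python3 -c "
from h import *
go(.5387,-.1796,.0467,26.7);print(bot.sense()['moment'])"
```

```text
turn [ 0.0025  0.0014 -0.0065] shift after turn cm [0.22 0.11 1.36] | shift w/o turn [0.23 0.1  1.36]
t 14.10 pos [ 0.5412 -0.1795  0.0603] F [-5.1  6.8 15.6] grip 0.351 ff 53.8
[ 1.43501667e+00  1.11749882e+00 -1.72359149e-04]
```

```bash
python3 -c "
from h import *
d=snap('scene','pics/q1.png');t=snap('top','pics/q2.png')
s=bot.sense()
def crop(d,f,c,n,sc,pos,z):
    a=cv2.imread(f); x0,y0=c[0]-n,c[1]-n; im=cv2.resize(a[y0:y0+2*n,x0:x0+2*n],None,fx=sc,fy=sc,interpolation=cv2.INTER_CUBIC)
    th=np.linspace(0,2*np.pi,60)
    pts=[proj(d,[pos[0]+.026*np.cos(q),pos[1]+.026*np.sin(q),.03]) for q in th]
    cv2.polylines(im,[np.int32([((u+.5-x0)*sc,(v+.5-y0)*sc) for u,v in pts])],True,(255,0,0),1)
    # hex at socket bottom/top
    for zz in(.0436,.0956):
        pts=[proj(d,[pos[0]+.01963*np.cos(q),pos[1]+.01963*np.sin(q),zz]) for q in np.radians(26.7)+np.arange(6)*np.pi/3]
        cv2.polylines(im,[np.int32([((u+.5-x0)*sc,(v+.5-y0)*sc) for u,v in pts])],True,(0,255,255),1)
    return im
cv2.imwrite('pics/q3.png',np.hstack([crop(d,'pics/q1.png',(257,245),28,14,(.5405,-.181),0)[:,:400],crop(t,'pics/q2.png',(376,250),28,14,(.5395,-.1793),0)[:,:400]])[:600])
"
```

```text
(no output)
```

View pics/q3.png

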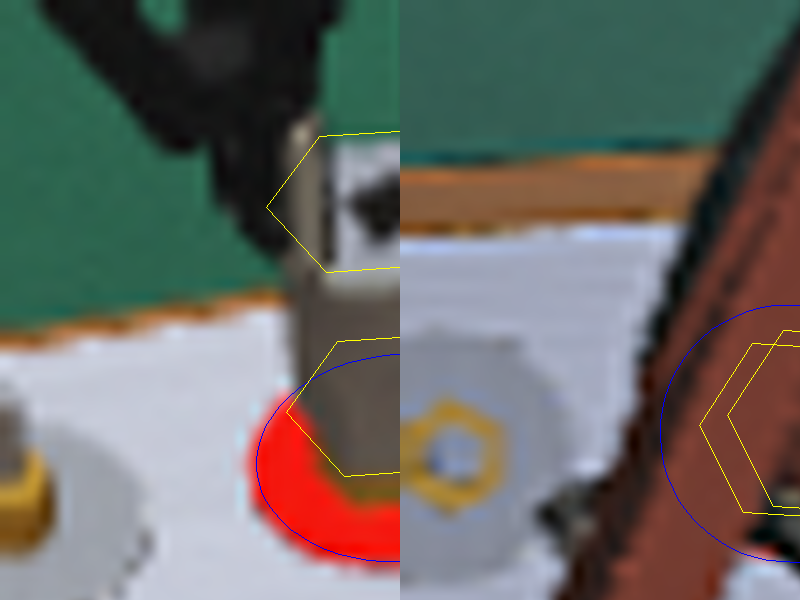

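The crop was cut off at the right. It shows the socket sitting on top of the nut, with brass visible beneath and its left edge at about u=250 px. I'll get the edges numerically.

```bash
python3 -c "
from h import *
d=np.load('pics/q1.npz');c=d['color'];h=cv2.cvtColor(c,cv2.COLOR_RGB2HSV)
for v in(242,244,246,248,250,252,254): print(v,' '.join('%d/%d'%(h[v,u,1],h[v,u,2]) for u in range(244,274)))
print([np.round(proj(d,p),1) for p in([.5395,-.1793,.03],[.5395,-.1793,.0436],[.5412,-.1795,.0436])])
m=((h[...,0]<5)|(h[...,0]>174))&(h[...,1]>190)&(h[...,2]>170); m[:,:230]=0;m[:,285:]=0;m[:225]=0;m[275:]=0
v,u=np.nonzero(m); print('red now u',u.min(),u.max(),'v',v.min(),v.max()); 
d0=np.load('pics/scene0.npz');h0=cv2.cvtColor(d0['color'],cv2.COLOR_RGB2HSV);m=((h0[...,0]<5)|(h0[...,0]>174))&(h0[...,1]>190)&(h0[...,2]>170); m[:,:230]=0;m[:,285:]=0;m[:225]=0;m[275:]=0
v,u=np.nonzero(m); print('red0 u',u.min(),u.max(),'v',v.min(),v.max())
br=(h0[...,0]>10)&(h0[...,0]<30)&(h0[...,1]>120)
for v in range(240,258): print(v,''.join('B' if br[v,u] else 'r' if m[v,u] else '.' for u in range(242,274)))
"
```

```text
242 23/215 21/214 20/214 20/215 21/215 13/172 43/78 42/79 47/82 49/84 47/87 47/87 46/88 49/89 50/86 46/84 46/83 41/80 48/75 49/73 53/77 9/140 22/213 20/213 23/214 22/213 23/213 23/212 23/211 22/210
244 21/217 22/217 20/218 22/218 21/218 22/210 35/81 48/74 48/79 54/89 52/88 46/88 47/86 48/85 52/83 50/82 48/79 50/77 50/77 49/78 46/77 9/140 23/213 20/212 23/213 21/211 22/212 22/212 22/213 22/212
246 21/216 21/214 21/215 21/216 149/232 233/244 184/166 56/77 45/74 50/81 48/91 48/90 53/91 46/88 48/90 49/88 49/89 47/86 51/75 49/78 134/116 194/237 56/210 18/208 22/212 22/212 22/211 20/212 23/213 22/210
248 21/216 22/217 22/217 190/241 239/244 239/244 238/244 212/137 86/80 45/79 49/89 50/92 45/90 47/92 50/92 45/91 48/91 49/88 46/77 205/198 238/243 239/244 200/242 16/210 23/213 23/212 23/210 23/212 24/212 24/213
250 23/213 23/215 67/213 226/244 239/244 238/244 239/244 229/189 197/106 117/89 84/94 84/94 82/96 86/95 84/97 86/98 116/99 174/167 229/236 242/243 241/244 240/244 239/239 17/214 21/218 22/216 22/217 21/216 21/217 22/218
252 22/213 22/212 22/212 219/234 239/243 238/244 241/244 240/243 2
[... 486 characters left out ...]
v 246 256
red0 u 247 266 v 244 256
240 ................................
241 ................................
242 ................................
243 ................................
244 .........r.B.....B.rr...........
245 ........rrBB.....BBBrrr.........
246 .......rr.BB.....BBBrrrr........
247 ......rrr.BBB...BBBBrrrr........
248 ......rrr.BBBBBBBBBBrrrrr.......
249 .....rrrr.BBBBBBBBBBrrrrr.......
250 .....rrrrrBBBBBBBBB.rrrrr.......
251 .....rrrrr.BBBBBBB.rrrrrr.......
252 .....rrrrrr.BBBBB.rrrrrr........
253 ......rrrrrrr.rrrrrrrrr.........
254 .......rrrrrrrrrrrrrrr..........
255 ........rrrrrrrrrrrrr...........
256 ..........rrrrrrrrr.............
257 ................................
```

```bash
python3 -c "
from h import *
d=np.load('pics/q1.npz');h=cv2.cvtColor(d['color'],cv2.COLOR_RGB2HSV)
for v in range(247,256): print(v,' '.join('%d/%d'%(h[v,u,1],h[v,u,2]) for u in range(252,262)))
h=cv2.cvtColor(np.load('pics/scene0.npz')['color'],cv2.COLOR_RGB2HSV)
for v in range(250,255): print(v,' '.join('%d/%d'%(h[v,u,1],h[v,u,2]) for u in range(252,262)))
def f(p,r,z,a): return np.round(proj(d,[p[0]+r*np.cos(a),p[1]+r*np.sin(a),z]),2)
a=np.radians(-3.3)
N=(.5395,-.1793)
print('nut foot',f(N,.012,.030,a),'sock bottom at N',f(N,.017,.0436,a),'washer front',f(N,.026,.03,np.radians(-10.4)),'axis z.06',f(N,0,.06,0),'axis z.037',f(N,0,.037,0))
print('per mm x',f((.5405,-.1793),.017,.0436,a),'per mm y',f((.5395,-.1783),.017,.0436,a))
"
```

```text
247 50/77 48/79 49/93 51/90 50/91 48/90 48/90 49/88 50/92 43/83
248 86/80 45/79 49/89 50/92 45/90 47/92 50/92 45/91 48/91 49/88
249 163/91 54/81 43/88 48/91 47/92 45/90 45/91 49/89 48/91 50/87
250 197/106 117/89 84/94 84/94 82/96 86/95 84/97 86/98 116/99 174/167
251 224/180 186/111 176/110 175/115 171/119 177/118 174/113 174/107 204/135 230/236
252 241/238 224/183 206/119 202/126 205/123 197/119 198/112 216/139 237/209 241/243
253 237/244 236/239 231/215 228/214 233/235 238/234 236/233 237/236 240/240 237/244
254 238/244 240/244 237/241 238/241 239/244 240/244 239/244 239/244 241/243 240/244
255 242/243 238/244 238/244 237/244 238/244 241/244 239/244 240/244 241/243 239/244
250 198/102 204/105 196/129 202/124 198/126 200/125 198/130 202/130 199/105 226/159
251 224/174 204/109 199/109 205/112 201/118 201/118 197/115 201/109 214/131 236/233
252 238/235 225/177 204/116 203/122 205/118 199/114 205/107 217/135 236/202 242/240
253 239/241 241/234 233/208 232/207 234/231 235/231 232/231 239/232 240/237 239/241
254 239/240 241/241 241/238 239/237 239/241 242/240 240/240 238/241 237/241 239/241
nut foot [257.91 252.17] sock bottom at N [257.69 249.91] washer front [256.86 256.25] axis z.06 [257.03 240.53] axis z.037 [257.55 246.86]
per mm x [257.73 250.2 ] per mm y [258.08 249.87]
```

Numbers: the washer's centre is at about u=256.4 px, and the socket's axis at about 257.2 px where 255.8 px is expected. So the socket sits about 3 mm too far +y, with x about right. I'll retry there before judging the fit.

Emit:
{"method": "jog_arm", "body": {"deltas": [[[0, 0, -0.4, 0, 0, 0, 20], [0, 0, -0.2, 0, 0, 0, 20], [0, 0, 0, 0, 0, 0, 20], [0, 0, 0, 0, 0, 0, 20]]]}}

```text
t: 14.53
tool_pos: [0.5402, -0.1809, 0.0625]
orientation: [0.716, -3.058, -0.0]
wrist_force: [0.0, -0.2, -2.8]
grip_width: 0.351
finger_force: 50.0
```

```bash
python3 -c "
from h import *
go(.5408,-.1827,.060,26.7)"
```

```text
turn [ 0.0001 -0.0004 -0.0058] shift after turn cm [ 0.03 -0.19  0.25] | shift w/o turn [ 0.03 -0.19  0.25]
t 14.53 pos [ 0.5402 -0.1809  0.0625] F [ 0.  -0.2 -2.8] grip 0.351 ff 50.0
```

Emit:
{"method": "jog_arm", "body": {"deltas": [[[0, -0.2, 0, 0, 0, 0, 20], [0, 0, 0.25, 0, 0, 0, 20], [0, 0, 0.2, 0, 0, 0, 20], [0, 0, 0, 0, 0, 0, 20], [0, 0, 0, 0, 0, 0, 20]]]}}

```text
t: 14.95
tool_pos: [0.5427, -0.1829, 0.0597]
orientation: [-0.716, 3.057, -0.001]
wrist_force: [0.1, 1.5, 4.8]
grip_width: 0.349
finger_force: 51.3
```

Emit:
{"method": "jog_arm", "body": {"deltas": [[[0.1, 0, 0, 0, 0, 0, 20], [0, -0.1, 0, 0, 0, 0, 20], [-0.1, 0, 0, 0, 0, 0, 20], [-0.1, 0, 0, 0, 0, 0, 20], [0, 0.1, 0, 0, 0, 0, 20]]]}}

```text
t: 15.37
tool_pos: [0.5433, -0.1824, 0.0596]
orientation: [-0.716, 3.057, -0.002]
wrist_force: [0.3, -0.2, 5.1]
grip_width: 0.347
finger_force: 51.0
```

Emit:
{"method": "jog_arm", "body": {"deltas": [[[0, 0.1, 0, 0, 0, 0, 20], [0.1, 0, 0, 0, 0, 0, 20], [0.1, 0, 0, 0, 0, 0, 20], [0.1, 0, 0, 0, 0, 0, 20], [0, -0.1, 0, 0, 0, 0, 20]]]}}

```text
t: 15.78
tool_pos: [0.5411, -0.1837, 0.0599]
orientation: [-0.715, 3.056, -0.002]
wrist_force: [1.1, 1.6, 7.0]
grip_width: 0.349
finger_force: 52.4
```

Emit:
{"method": "jog_arm", "body": {"deltas": [[[0, -0.1, 0, 0, 0, 0, 20], [0, -0.1, 0, 0, 0, 0, 20], [-0.1, 0, 0, 0, 0, 0, 20], [-0.1, 0, 0, 0, 0, 0, 20], [-0.1, 0, 0, 0, 0, 0, 20]]]}}

```text
t: 16.2
tool_pos: [0.5435, -0.183, 0.0594]
orientation: [-0.715, 3.058, 0.003]
wrist_force: [0.1, 2.6, 7.7]
grip_width: 0.349
finger_force: 51.0
```

```bash
cat > off.py <<'E'
from h import *
def off(tag):
    "socket-vs-washer offset along scene camera x (mm) from vertical edges at rows 240-244, sub-pixel"
    d=snap('scene',f'pics/{tag}.png'); g=d['color'].max(2).astype(float); r=[]
    for v in(241,242,243,244):
        row=g[v,240:276]; dark=np.median(row[14:22]); 
        bgl=np.median(row[2:7]); bgr=np.median(row[28:34])
        L=239.5+np.clip((row[:17]-dark)/(bgl-dark),0,1).sum(); Rr=275.5-np.clip((row[17:]-dark)/(bgr-dark),0,1).sum()
        r.append((round(L,2),round(Rr,2),round((L+Rr)/2,2)))
    h=cv2.cvtColor(d['color'],cv2.COLOR_RGB2HSV); col=h[:,254:259,1].mean(1)
    print(r,'S rows 248..253',np.round(col[248:254])); print(bot.sense()['tool_pos'])
if __name__=='__main__': import sys; off(sys.argv[1])
E
python3 off.py q5
```

```text
[(np.float64(247.61), np.float64(263.65), np.float64(255.63)), (np.float64(247.87), np.float64(264.1), np.float64(255.98)), (np.float64(247.96), np.float64(264.4), np.float64(256.18)), (np.float64(248.05), np.float64(264.39), np.float64(256.22))] S rows 248..253 [ 47.  48.  49.  52. 167. 234.]
[ 0.54361352 -0.18299043  0.05938933]
```

Emit:
{"method": "jog_arm", "body": {"deltas": [[[0, 0, -0.3, 0, 0, 0, 20], [0.2, 0.1, 0, 0, 0, 0, 20], [0, 0, 0, 0, 0, 0, 20], [0, 0, 0, 0, 0, 0, 20], [0, 0, 0, 0, 0, 0, 20]]]}}

```text
t: 16.67
tool_pos: [0.54, -0.1837, 0.0605]
orientation: [0.716, -3.057, -0.002]
wrist_force: [-0.3, -0.3, -2.6]
grip_width: 0.35
finger_force: 50.0
```

```bash
python3 off.py q6; python3 -c "
from h import *
go(.541,-.1835,.06,26.7)"
```

```text
[(np.float64(247.46), np.float64(263.68), np.float64(255.57)), (np.float64(247.69), np.float64(263.98), np.float64(255.83)), (np.float64(248.17), np.float64(264.07), np.float64(256.12)), (np.float64(248.2), np.float64(264.33), np.float64(256.26))] S rows 248..253 [ 50.  49.  49. 158. 199. 236.]
[ 0.54021162 -0.18373185  0.06071487]
turn [ 0.001  -0.0009 -0.006 ] shift after turn cm [-0.08 -0.01  0.07] | shift w/o turn [-0.08 -0.01  0.07]
t 16.72 pos [ 0.5402 -0.1837  0.0607] F [ 0.   0.3 -1.5] grip 0.347 ff 50.0
```

Emit:
{"method": "jog_arm", "body": {"deltas": [[[0.05, 0, 0.25, 0, 0, 0, 20], [0, 0, 0, 0, 0, 0, 20], [0.08, 0, 0, 0, 0, 0, 20], [0, 0.08, 0, 0, 0, 0, 20], [-0.08, 0, 0, 0, 0, 0, 20]]]}}

```text
t: 17.13
tool_pos: [0.5398, -0.1834, 0.0588]
orientation: [0.716, -3.058, 0.0]
wrist_force: [0.2, -0.1, -2.2]
grip_width: 0.345
finger_force: 50.0
```

Emit:
{"method": "jog_arm", "body": {"deltas": [[[-0.08, 0, 0, 0, 0, 0, 20], [0, -0.08, 0, 0, 0, 0, 20], [0, -0.08, 0, 0, 0, 0, 20], [0.08, 0, 0, 0, 0, 0, 20], [0.08, 0, 0, 0, 0, 0, 20]]]}}

```text
t: 17.55
tool_pos: [0.5397, -0.1845, 0.0587]
orientation: [0.716, -3.058, -0.002]
wrist_force: [-1.4, 3.6, -2.1]
grip_width: 0.348
finger_force: 49.5
```

Emit:
{"method": "jog_arm", "body": {"deltas": [[[0.08, 0, 0, 0, 0, 0, 20], [0, 0.08, 0, 0, 0, 0, 20], [0, 0.08, 0, 0, 0, 0, 20], [0, 0.08, 0, 0, 0, 0, 20], [-0.08, 0, 0, 0, 0, 0, 20]]]}}

```text
t: 17.97
tool_pos: [0.5394, -0.1836, 0.0594]
orientation: [-0.717, 3.058, -0.003]
wrist_force: [0.9, 0.9, -2.1]
grip_width: 0.354
finger_force: 50.5
```

Emit:
{"method": "jog_arm", "body": {"deltas": [[[-0.08, 0, 0, 0, 0, 0, 20], [-0.08, 0, 0, 0, 0, 0, 20], [-0.08, 0, 0, 0, 0, 0, 20], [0, -0.08, 0, 0, 0, 0, 20], [0, -0.08, 0, 0, 0, 0, 20]]]}}

```text
t: 18.38
tool_pos: [0.5416, -0.183, 0.0589]
orientation: [0.716, -3.058, -0.002]
wrist_force: [-0.8, 1.3, -0.0]
grip_width: 0.348
finger_force: 50.0
```

Emit:
{"method": "jog_arm", "body": {"deltas": [[[0, -0.08, 0, 0, 0, 0, 20], [0, -0.08, 0, 0, 0, 0, 20], [0.08, 0, 0, 0, 0, 0, 20], [0.08, 0, 0, 0, 0, 0, 20], [0.08, 0, 0, 0, 0, 0, 20]]]}}

```text
t: 18.8
tool_pos: [0.5401, -0.185, 0.0589]
orientation: [0.716, -3.059, -0.003]
wrist_force: [-1.4, 4.9, 0.5]
grip_width: 0.345
finger_force: 49.4
```

Emit:
{"method": "jog_arm", "body": {"deltas": [[[0.08, 0, 0, 0, 0, 0, 20], [0.08, 0, 0, 0, 0, 0, 20], [0, 0.08, 0, 0, 0, 0, 20], [0, 0.08, 0, 0, 0, 0, 20], [0, 0.08, 0, 0, 0, 0, 20]]]}}

```text
t: 19.22
tool_pos: [0.5387, -0.1852, 0.0593]
orientation: [-0.717, 3.057, -0.004]
wrist_force: [0.8, 1.7, -0.9]
grip_width: 0.347
finger_force: 51.6
```

Light vertical force below the contact height suggests the nut is entering. I'll re-centre and push down.

```bash
python3 -c "
from h import *
go(.5399,-.1836,.0467,26.7)"
```

```text
turn [-0.0026  0.0008 -0.0055] shift after turn cm [-0.18  0.09  1.26] | shift w/o turn [-0.18  0.1   1.26]
t 19.22 pos [ 0.5387 -0.1852  0.0593] F [ 0.8  1.7 -0.9] grip 0.347 ff 51.6
```

Emit:
{"method": "jog_arm", "body": {"deltas": [[[-0.05, 0.15, 0, 0, 0, 0, 20], [0, 0, 0.15, 0, 0, 0, 20], [0, 0, 0.2, 0, 0, 0, 20], [0, 0, 0, 0, 0, 0, 20], [0, 0, 0, 0, 0, 0, 20]]]}}

```text
t: 19.63
tool_pos: [0.538, -0.1835, 0.0554]
orientation: [-0.716, 3.058, -0.002]
wrist_force: [0.5, -0.1, -2.7]
grip_width: 0.347
finger_force: 52.1
```

Emit:
{"method": "jog_arm", "body": {"deltas": [[[0, 0, 0.3, 0, 0, 0, 20], [0, 0, 0.3, 0, 0, 0, 20], [0, 0, 0.2, 0, 0, 0, 20], [0, 0, 0, 0, 0, 0, 20], [0, 0, 0, 0, 0, 0, 20]]]}}

```text
t: 20.05
tool_pos: [0.538, -0.1833, 0.0472]
orientation: [-0.717, 3.058, -0.001]
wrist_force: [1.8, -1.6, -4.5]
grip_width: 0.343
finger_force: 51.7
```

```bash
python3 -c "
from h import *
go(.5399,-.1836,.0467,26.7)"
```

```text
turn [-0.001   0.0001 -0.0057] shift after turn cm [-0.16 -0.11  0.05] | shift w/o turn [-0.16 -0.11  0.05]
t 20.05 pos [ 0.538  -0.1833  0.0472] F [ 1.8 -1.6 -4.5] grip 0.343 ff 51.7
```

Emit:
{"method": "jog_arm", "body": {"deltas": [[[0, 0, 0.15, 0, 0, 0, 20], [0, 0, 0.15, 0, 0, 0, 20], [0, 0, 0, 0, 0, 0, 20], [0, 0, 0, 0, 0, 0, 20]]]}}

```text
t: 20.38
tool_pos: [0.5389, -0.183, 0.0467]
orientation: [-0.716, 3.057, -0.001]
wrist_force: [-1.5, 1.5, 7.1]
grip_width: 0.345
finger_force: 55.3
```

```bash
python3 off.py q7; python3 -c "
from h import *
d=np.load('pics/q7.npz');h=cv2.cvtColor(d['color'],cv2.COLOR_RGB2HSV)
for v in range(248,257): print(v,' '.join('%d/%d'%(h[v,u,1],h[v,u,2]) for u in range(246,268)))
s=bot.sense();print(s['tool_pos'],s['wrist_force'],s['moment'],s['joint_vel'].max())
t=snap('top','pics/q8.png')
a=cv2.absdiff(cv2.imread('pics/q8.png'),cv2.imread('pics/p1.png'))[215:310,130:285].max(2); print('case area changed px',(a>40).sum(),np.argwhere(a>40)[:,1].min() if (a>40).any() else None)
"
```

```text
[(np.float64(247.77), np.float64(263.54), np.float64(255.66)), (np.float64(247.9), np.float64(264.15), np.float64(256.02)), (np.float64(247.98), np.float64(264.32), np.float64(256.15)), (np.float64(248.15), np.float64(264.67), np.float64(256.41))] S rows 248..253 [47. 48. 49. 49. 46. 50.]
[ 0.53887717 -0.18306151  0.04670918]
248 21/216 189/240 237/244 72/89 45/73 50/77 27/104 48/96 47/92 49/89 43/89 49/89 46/88 46/89 47/86 50/82 52/83 50/81 159/143 237/243 200/241 16/210
249 51/212 226/243 239/244 146/124 52/78 41/75 41/94 45/96 46/95 51/95 46/95 48/95 50/96 51/95 46/89 44/81 53/82 47/81 186/167 236/243 240/244 19/211
250 68/214 227/244 239/244 191/171 58/79 47/76 49/83 49/98 53/97 49/98 45/96 50/96 49/99 50/96 45/90 47/81 50/81 135/121 230/236 241/244 240/239 17/215
251 16/207 220/243 238/244 231/237 186/162 60/81 49/83 52/99 48/96 47/97 50/97 49/98 50/96 45/96 47/93 50/82 47/82 224/233 238/244 241/243 195/238 17/216
252 22/212 217/235 237/244 239/244 231/237 187/164 60/81 47/97 47/97 45/97 48/96 47/97 43/96 48/96 49/94 50/82 203/202 237/243 238/244 237/244 67/182 22/216
253 21/217 110/160 239/243 239/244 238/244 236/237 146/124 47/98 52/99 49/98 52/98 48/96 47/97 47/98 47/98 177/161 235/240 240/244 238/244 146/217 18/208 20/218
254 21/219 21/203 132/206 232/243 236/244 237/244 228/235 172/175 173/171 172/173 175/169 172/173 199/205 197/207 201/206 229/237 240/243 240/244 145/234 19/200 21/218 22/217
255 21/218 21/217 17/200 125/177 238/234 242/243 240/244 228/238 229/238 228/238 228/238 228/238 234/241 234/241 235/241 237/244 238/228 139/192 25/208 22/218 23/219 22/218
256 20/217 20/218 21/220 19/203 74/193 187/209 237/229 241/236 249/243 240/244 240/244 237/244 245/244 243/237 244/233 132/183 30/205 19/203 21/217 22/218 23/218 23/219
[ 0.53887717 -0.18306151  0.04670918] [-1.4587268   0.47742833  7.37870905] [0.07051898 0.18261828 0.05077309] 0.0014724255017323495
case area changed px 39 129
```

```bash
python3 -c "
from bench import order
print(order.close_job())"
```

```text
the job is handed in; nothing more can be done
None
```

I handed the job in at about 20 s of the 72 s allowed. The lid rests open on its stop, and the first socket I tried fits and is held fully down over the red-washer nut, seated at the expected height with no brass showing; the other two stand untouched in the case. I have not seen the judge's verdict.

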